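# Pack the ink bottle and snap the box shut

## Robot

A 6-joint arm with a two-finger parallel gripper is mounted at the origin on a cart in front of the work surface, level with it; the furniture and walls round the work are solid. World frame = base frame: x ahead of the robot, y to its left, z up, the work surface at z = 0. Lengths are in m, angles in rad, forces in N, time in s.
With the tool pointing down it reaches from about 0.375 to 0.975 m from the base axis. Payload 3.8 kg.
Tool frame: the origin (TCP) lies on the centre line of the jaws, within the pads' length; the fingertips stand 14 mm ahead of it and the grasp point (between the pads) lies 5 mm behind it; z points along the fingers, y is the line along which they close (so a half turn about z gives the same grasp; the last joint's range is limited). The gripper opens to 85 mm and grips with 20 to 120 N. Pads are 22 mm wide; open, the fingers measure 114 mm over their backs; the gripper's body (76 mm by 85 mm) begins 54 mm behind the grasp point. The pads swing forward as they close: fully open they stand 13 mm farther back than shut.
Start: joints at [1.253, 0.264, 1.604, -0, 1.274, -0.037], TCP at [0.187, 0.649, 0.245] pointing down, gripper open.
Joint ranges: [-2.63, 2.63], [-0.94, 2.18], [0.31, 2.57], [-1.31, 4.45], [0, 2.66], [-2.55, 2.55]. Speed limits (rad/s): [2.57, 2.57, 3.14, 3.14, 3.14, 3.14].

## Interface

Orientations are given as a rotation vector (axis times angle).
In Python, from workcell import bot, eyes, spot_in gives the robot as it stands.
- The arm moves only by the tool carry_out, never from a script. Its argument "series" is text: rows parted by semicolons, each of 4 numbers parted by spaces: the shift along the world's x, y, z in m, then the turn about the world's z in degrees. In form: tx ty tz roll; .... A call has 1 to 20 rows; each row shifts and turns the commanded pose from where the row before left it; what a row does not reach is not made up. A row lasts 1/8 s, in which the tool goes at most 62.5 mm and 10.7 degrees, less where a joint would pass 70% of its speed; a pose out of reach is approached as far as the arm can. A call is refused whole if a number of a shift passes 0.0625 or a number of a turn 10.7, either way. A call with a gripper value outside its range is refused whole. "jaw" is the gripper command: -1 is shut, 1 is fully open, values between are in proportion, set as the call begins (left out, the last holds). The fingers move at their own pace and stop on an object; "grip_force" is the grip in N (left out, the last holds). Time passes only in rows, so rows that do not move let the fingers close. It gives the time, the measured TCP pose, the force, the opening and the grip force at its end, in the units of the state.
- bot.read_state(): the state, without advancing time (a new reading comes with each control period).
- eyes.read_camera(name): name is "scene" or "top"; returns (picture, depth): 420x560x3 uint8, blue, green, red; 420x560 float32, m along the optical axis (not along the pixel's ray), 0 where there is no reading.
- eyes.get_calibration(name): a dict with "K" (3x3 intrinsics, pixels), "position" and "rotation" of the camera in the world. Camera axes: x right, y down, z forward; pixel columns grow to the right and rows downward; lengths in m; the calibration is good to about 2 mm. A picture is of the moment at which its call begins. get_calibration takes no time and is no camera call.
- bot.finish_job(): hands the job in; it is judged then, once.
Trained networks look in the newest picture that a camera, given by its name, has taken for a name from the list of things; names that differ only in an ending like _2 or _b are one class to them, and where a whole thing is asked for, a point or a joint stands for the part that bears it (a point fixed in the world has none). Each returns a list of dicts, best first, with "score" (0 to 1); they miss things now and then, are a little off and sometimes report something else, mostly with a low value. They report only what shows in the picture. A call takes as long as a camera call. They do not tell look-alikes from the thing itself.
- spot_in(camera, target): "rect" ([centre column, centre row, width, height] in pixels, round what is visible of it).
The state is a dict: "time": time; "q": joint angles; "joint_vel": joint speeds; "joint_torque": joint torques, N m; "tool_pos": TCP position; "tcp_rot": TCP orientation; "wrist_force": force on the tool from outside, world axes, zero at the start; "torque": the same for the moment, N m; "width": opening from 0.0 (shut) to 1.0 (fully open); "grip_force": force on a finger pad.
Only numpy, scipy, OpenCV 4.12 (cv2) and the standard library are available. Lean on these libraries where they do the work, as an engineer would, in place of code of your own. Each camera call takes 0.05 s, during which the arm holds its last target. There are 200 camera calls.

## Task

Lay the amber ink bottle in the large empty bay of the open wooden box that stands on a springy foam pad, then take the lid off its sloped rest, set it on the box's corner studs and press it down until both ends have snapped fully home under their spring clips. Press firmly but without forcing or slamming it, let go, and leave everything else, including the eraser in the small bay, where it is.

Things in the scene. Friction and masses are not known exactly. Their poses are not given: they have to be found in the camera images.
- ink_bottle_mid (a point): Middle of the thick body of an amber ink bottle lying flat, 12 mm above its underside. Bottle 82 mm long, 33 mm wide, 24 mm high, 70 g. Its y axis runs along the bottle: the body reaches 27 mm to +y and 23 mm to -y of the point, the thinner tapered cap (18 mm wide) a further 32 mm to -y. Grasp it across x from above.
- pad: Dark springy foam pad, 130 x 230 x 15 mm, lying on the desk under the box; origin at the centre of its underside, axes as the box. Its foam holds the box up until it is loaded with about 5 N, then lets it sink straight down, by several mm under a firm push (8 mm at most, where it bottoms out hard), and raises it again.
- box: Open pale wooden box on the foam pad (it can only sink, not slide), 110 mm wide (x), 180 mm long (y), 45 mm high; walls 8 mm, floor 6 mm. Origin at the centre of its underside, z up. A 5 mm divider at y = -25 mm, its top 6 mm below the rim, makes a large bay at +y and a small one at -y. Studs stand on four corner posts, a spring clip at each end.
- stud (a point): Top centre of one of the box's four round grey studs, 12 mm in diameter, 12 mm high above the rim, tapering to 6 mm at the top; they stand at x = +-43, y = +-74 mm in the box's frame. Axes as the box.
- clip_a (a point): Lower inner edge of the lip of the steel spring clip at the box's +y end, 4 mm above the rim, 44 mm wide along x, overhanging the lid's end ledge by 3.5 mm. The lip slants outward and up to about 15 mm above the rim. The clip yields outward as the lid's end is pressed past it (about 8 to 20 N an end, from about 9 to 1 mm above home), then springs back over the ledge.
- clip_b (a point): The same on the spring clip at the box's -y end.
- box_rim (a point): Centre of the box's mouth at rim height, 45 mm above its underside; axes as the box. The lid's underside rests on this level when it is home.
- bay_large (a point): Centre of the floor of the large empty bay, which is 107 mm (y) by 94 mm (x) and 39 mm deep below the rim (a corner post cuts 11 mm (x) by 15 mm (y) off each of its two outer corners); axes as the box.
- bay_small (a point): Centre of the floor of the small bay, 54 mm (y) by 94 mm (x), where the eraser (52 x 22 x 13 mm) lies; axes as the box.
- eraser: Block eraser in the small bay, 22 x 52 x 13 mm, origin at the centre of its underside; leave it there.
- lid: Loose pale wooden lid, 110 mm (x) by 172 mm (y) by 18 mm thick, 300 g, with a 3 mm thick steel ledge at each end that makes it 180 mm long. Origin at the centre of its underside, z out of its top. Square pockets in its underside, 14 mm deep with 1.2 mm clearance all round, fit the box's studs; it goes on either way round, its y along the box's y.
- lid_handle (a point): Centre of the lid's dark wooden bar handle: 80 mm long (along the lid's y), 18 mm wide (x), its top 31 mm above the lid's top. The point is 36 mm above the lid's underside. Axes as the lid. Grasp it across x; on the rest the lid is tilted 35 degrees with its top towards the robot, and so must the approach be.
- lid_end_a (a point): Middle of the rubber thumb pad near the lid's +y end, 68 mm from the lid's centre, 18 mm above the lid's underside (the pad itself stands 1.5 mm higher). Axes as the lid.
- lid_end_b (a point): The same thumb pad near the lid's -y end, 68 mm from the lid's centre, 18 mm above the lid's underside.
- ink_bottle: The same ink bottle; origin at the centre of its underside, under the middle of its 82 mm length.
- rest: Fixed plywood rest on which the lid lies at first, 132 x 190 mm, about 90 mm high at its far edge, a low lip along its near edge. It slopes at 35 degrees, rising along its +x, away from the robot. Origin at the centre of its underside.
- marker: White marker pen, 135 mm long, lying at the front of the desk: a bystander.
- masking_tape: Roll of masking tape lying flat, 94 mm in diameter, 25 mm high: a bystander.
- tumbler: Tumbler, 68 mm in diameter, 90 mm high, at the back: a bystander.
Not all that is in view belongs to the job. There is more than one size of the eraser; the job needs the larger.

How it is judged:
On the way, in this order (a step that is already met when the one before it is completed fails the run):
1. the ink bottle lies in the large bay of the box (x of ink_bottle_mid in the frame of bay_large between -0.047 and 0.047 m and y of ink_bottle_mid in the frame of bay_large between -0.053 and 0.053 m and z of ink_bottle_mid in the frame of bay_large between 0 and 0.03 m), for 0.2 s.
2. the lid is snapped home at both ends (z of each of lid_end_a, lid_end_b in the frame of box_rim below 0.0195 m and horizontal distance between lid_handle and box_rim below 0.004 m and angle between the y axis of lid and the y axis of box, either way round below 0.05 rad and angle between lid_handle's own z axis and vertical below 0.03 rad), for 0.2 s.
At the end, for the whole second after the job is handed in: The ink bottle is inside the large bay below the lid; the lid lies on the box with each end within 1.5 mm of its home height, centred within 4 mm and in line within 0.05 rad; the eraser is still in the small bay; all at rest and released (all of step 1 and all of step 2 and linear speed of each of lid, ink_bottle below 0.02 m/s and horizontal distance between eraser and bay_small below 0.035 m and z of eraser in the frame of bay_small below 0.02 m); the robot touches nothing.
It fails at once if the lid is forced or slammed onto the box (more than 120 N between lid and box) (contact force between lid and box above 120 N).
It fails at once if a bystander (marker, masking tape, tumbler) is pushed more than 30 mm (distance of any of marker, masking_tape, tumbler from where it was at the start of the episode above 0.03 m).
It also fails if it takes over 72 s, if anything falls off the work surface, if the arm or the gripper's body presses on something with over 40 N, if the wrist force passes 120 N, or if a joint passes its speed limit or range.

## Working session

There is one attempt and no reset: what is moved stays moved. The work goes in short steps, Python scripts to look and compute and a tool call to move; the robot and the scene stay as the last step left them, time stands still between calls to the robot, and variables do not carry over. Pictures are saved under pics/ and viewed, at most 10 in all, crops included, and the job is handed in when it is done.

Besides the shell and the picture viewer there is one more tool, called after "Request:" as name(argument=value, ...) on one line, values as JSON. carry_out: Moves the arm, as the interface text tells. Its arguments: {"type":"object","properties":{"series":{"type":"string"},"jaw":{"type":"number"},"grip_force":{"type":"number"}},"required":["series"]}

```bash
ls; mkdir -p pics; cat > h.py <<'E'
from workcell import bot, eyes, spot_in
import numpy as np, cv2
def cloud(n):
    im,d=eyes.read_camera(n);c=eyes.get_calibration(n);K=np.array(c["K"]);R=np.array(c["rotation"])
    if R.shape!=(3,3): R=cv2.Rodrigues(R)[0]
    v,u=np.mgrid[:420,:560];P=np.stack([(u-K[0,2])/K[0,0]*d,(v-K[1,2])/K[1,1]*d,d],-1)@R.T+np.array(c["position"])
    P[d==0]=np.nan
    return im,P
E
python3 - <<'E'
from h import *
for n in("top","scene"):
    im,P=cloud(n);cv2.imwrite(f"pics/{n}0.png",im);np.save(n+"0.npy",P)
    print(n,eyes.get_calibration(n))
    for t in "ink_bottle box lid lid_handle eraser stud clip_a lid_end_a rest pad marker masking_tape tumbler".split():
        for r in spot_in(n,t)[:4]:
            u,v=map(int,r["rect"][:2]);print(t,round(r["score"],2),np.round(r["rect"]),np.round(P[min(v,419),min(u,559)],3))
print(bot.read_state())
E
```

```text
pics
top {'K': array([[385.46207812,   0.        , 282.81609411],
       [  0.        , 385.46207812, 205.28333709],
       [  0.        ,   0.        ,   1.        ]]), 'position': array([0.45422737, 0.08478953, 0.98277798]), 'rotation': array([-2.18346503,  2.16018947, -0.11439861])}
ink_bottle 0.85 [257. 247.  35.  31.] [0.447 0.146 0.021]
box 0.64 [351. 194.  56.  90.] [ 0.582 -0.09   0.023]
lid 0.76 [238. 177.  74.  49.] [0.61  0.19  0.088]
lid_handle 0.96 [240. 174.  79.  44.] [0.621 0.185 0.069]
eraser 0.76 [344. 178.  19.  15.] [ 0.621 -0.069  0.031]
eraser 0.56 [291. 220.   7.   8.] [0.516 0.062 0.007]
stud 0.69 [350. 198.  55.  93.] [ 0.572 -0.088  0.018]
clip_a 0.89 [353. 198.  59.  85.] [ 0.572 -0.093  0.019]
lid_end_a 0.75 [240. 175.  74.  48.] [0.621 0.187 0.071]
lid_end_a 0.26 [354. 196.  54.  91.] [ 0.58  -0.098  0.019]
rest 0.85 [241. 175.  76.  53.] [0.618 0.184 0.071]
rest 0.7 [353. 198.  60.  89.] [ 0.572 -0.093  0.019]
pad 0.72 [349. 199.  65. 100.] [ 0.572 -0.083  0.02 ]
marker 0.55 [341. 278.  52.   6.] [ 0.372 -0.063  0.012]
masking_tape 0.72 [187. 269.  39.  
[... 1330 characters left out ...]
08 ]
{'time': 1.4, 'q': array([ 1.25308273e+00,  2.63902046e-01,  1.60399967e+00, -4.51306556e-06,
        1.27367566e+00, -3.69239438e-02]), 'joint_vel': array([-1.52849714e-03, -6.00977004e-04,  4.87694749e-04, -5.65690149e-05,
       -4.48076965e-05, -1.95575465e-03]), 'joint_torque': array([-5.71789315e-04, -5.15044463e+01, -3.67718375e+01,  1.60411279e-06,
        6.64908985e-04, -1.90027812e-06]), 'tool_pos': array([0.18707193, 0.64856251, 0.24527852]), 'tcp_rot': array([4.39612807e-01, 3.11067539e+00, 2.24224534e-05]), 'wrist_force': array([-0.1731609 ,  0.48930922, -0.00734461]), 'torque': array([-0.02958391, -0.0450547 ,  0.00658757]), 'grip_force': 0.0, 'width': 0.9992731722451639}
```

View pictures.

```bash
python3 - <<'E'
import cv2,numpy as np
a=cv2.imread("pics/top0.png")[120:310,150:420];b=cv2.imread("pics/scene0.png")[120:390,130:420]
cv2.imwrite("pics/topc.png",cv2.resize(a,None,fx=2.9,fy=2.9,interpolation=2)); cv2.imwrite("pics/scenec.png",cv2.resize(b,None,fx=2.2,fy=2.2,interpolation=2))
E
```

```text
(no output)
```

View pics/topc.png

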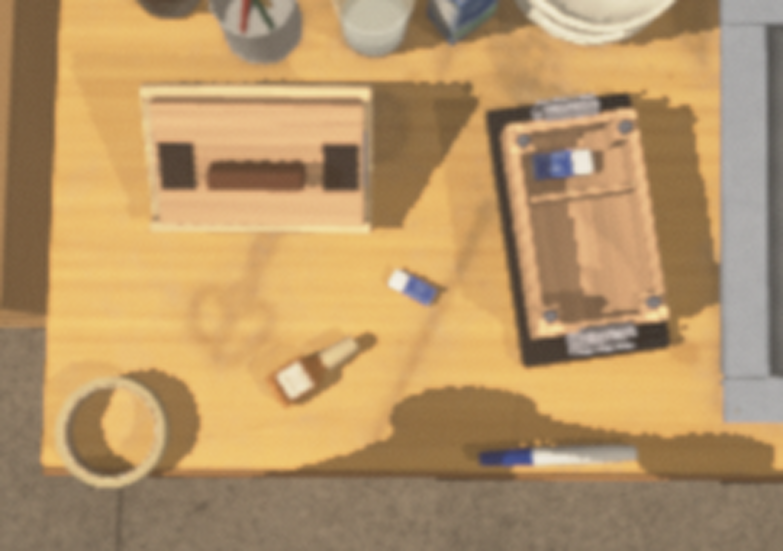

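View pics/scenec.png

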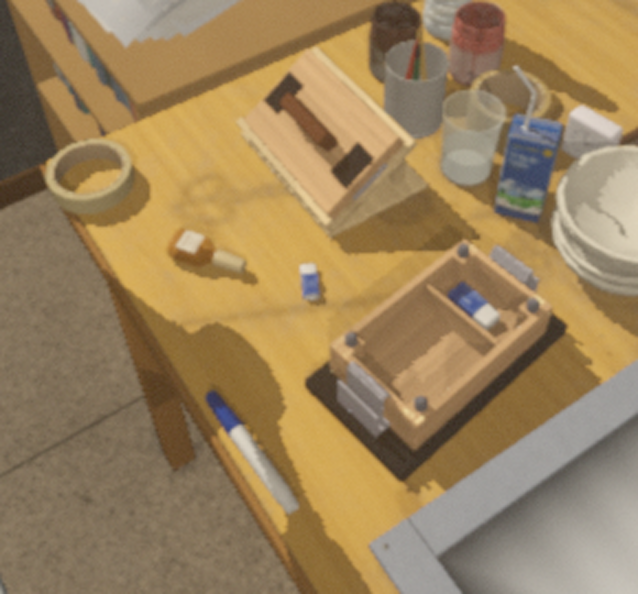

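In the top crop (scale 2.9), the bottle is at (310,370) with its cap toward the upper right. The lid sits on the rest at (255,175) with its handle along the columns. The box is at (585,230), with the small bay and the blue/white eraser (565,163) at the far end. The studs are at about (523,140), (626,127), (551,315) and (655,302). There are two erasers. The one at crop (565,163) is the larger and already lies in the small bay, so it is the one meant. The small one at (413,287) on the desk is a decoy. Neither gets touched.

```bash
cat > m.py <<'E'
from h import *
from scipy.ndimage import label
def ray(n,uv,z):
    c=eyes.get_calibration(n);R=cv2.Rodrigues(np.array(c["rotation"]))[0] if np.shape(c["rotation"])==(3,) else c["rotation"]
    d=R@np.linalg.inv(c["K"])@[*uv,1];p=np.array(c["position"]);return p+d*(z-p[2])/d[2]
def region(P,x0,x1,y0,y1,z0,z1):
    return (P[...,0]>x0)&(P[...,0]<x1)&(P[...,1]>y0)&(P[...,1]<y1)&(P[...,2]>z0)&(P[...,2]<z1)
def pca(q):
    m=q.mean(0);w,V=np.linalg.eigh(np.cov((q-m).T));return m,V[:,-1]
E
python3 - <<'E'
from m import *
for n in("top","scene"):
    im=cv2.imread(f"pics/{n}0.png");P=np.load(n+"0.npy");print("==",n)
    print("desk z",np.nanmedian(P[region(P,.4,.5,0,.08,-.03,.03)][:,2]))
    b=region(P,.38,.52,.08,.22,.008,.05);q=P[b];m,v=pca(q[:,:2])
    t=(q[:,:2]-m)@v;s=(q[:,:2]-m)@[-v[1],v[0]];print("bottle",m,v,np.percentile(t,[1,99]),np.percentile(s,[1,99]),q[:,2].max(),len(q))
    for lo in range(-50,50,10):
        k=(t>lo/1e3)&(t<=lo/1e3+.01)
        if k.sum()>3: print("  t",lo,"s",np.round(np.percentile(s[k],[3,97]),4),"z",round(np.median(q[k,2]),4))
    r=region(P,.44,.72,-.2,.0,.05,.068);q=P[r][:,:2];print("rim rect",cv2.minAreaRect(q.astype(np.float32)),len(q),np.median(P[r][:,2]))
    hsv=cv2.cvtColor(im,cv2.COLOR_BGR2HSV)
    # studs: bluish grey
    B=im.astype(int);mk=region(P,.46,.7,-.19,.0,.05,.085)&(B[...,0]-B[...,2]>-5)
    L,k=label(mk)
    for i in range(1,k+1):
        vv,uu=np.where(L==i)
        if len(vv)>=4: print("  stud?",len(vv),uu.mean().round(1),vv.mean().round(1),np.ptp(uu),np.ptp(vv),ray(n,(uu.mean(),vv.mean()),.067).round(4),np.nanmedian(P[L==i],0).round(4))
    # lid plane
    q=P[region(P,.52,.7,.08,.29,.02,.16)]
    rng=np.random.default_rng(0);best=None
    for _ in range(300):
        a=q[rng.choice(len(q),3,False)];nn=np.cross(a[1]-a[0],a[2]-a[0]);nn/=np.linalg.norm(nn)+1e-12
        c=(abs((q-a[0])@nn)<.003).sum()
        if best is None or c>best[0]: best=(c,nn,a[0])
    c,nn,a=best;k=abs((q-a)@nn)<.004;cc=q[k].mean(0);nn=np.linalg.svd(q[k]-cc,full_matrices=False)[2][2];nn*=np.sign(nn[2])
    print("lid plane",c,len(q),cc,nn,np.degrees(np.arccos(nn[2])))
    d=(q-cc)@nn;h=q[(d>.012)&(d<.04)];print("handle n",len(h),"d max",d.max(),h.mean(0),h.min(0),h.max(0))
    h=q[(d>.024)&(d<.04)];
    if len(h)>5:
        m,v=pca(h);t=(h-m)@v;print("handle top",len(h),m,v,np.percentile(t,[0,2,98,100]))
    f=q[k];print("lid extents",np.percentile(f,[1,99],axis=0))
E
```

```text
== top
desk z -0.001103511987327832
bottle [0.44388415 0.14840891] [-0.55110598  0.83443526] [-0.04634587  0.03287923] [-0.0160157   0.01552489] 0.027607273340674476 324
  t -50 s [-0.0066  0.0059] z 0.0152
  t -40 s [-0.0075  0.0073] z 0.016
  t -30 s [-0.0074  0.0074] z 0.0164
  t -20 s [-0.0084  0.0075] z 0.0164
  t -10 s [-0.0131  0.0129] z 0.0192
  t 0 s [-0.0154  0.0149] z 0.0217
  t 10 s [-0.0159  0.0156] z 0.0216
  t 20 s [-0.015   0.0145] z 0.0217
  t 30 s [-0.0146  0.0142] z 0.0213
rim rect ((0.5721197724342346, -0.08556076884269714), (0.2159038484096527, 0.11159633100032806), 8.407196998596191) 1084 0.05833654544833011
lid plane 2560 3954 [0.61448837 0.18796921 0.06550304] [-5.80660186e-01  1.80265092e-04  8.14146004e-01] 35.49699196943298
handle n 326 d max 0.03450506264336809 [0.60133617 0.18825436 0.08952683] [0.59099286 0.14925921 0.08021754] [0.61419536 0.22716401 0.09711657]
handle top 247 [0.59834535 0.18768516 0.09094239] [-0.01007916  0.9999473   0.00195202] [-0.03845002 -0.03808603  0.03810061  0.03911233]
lid extents [[0.56528456 0.10305979 0.0266662 ]
 [0.65907
[... 455 characters left out ...]
  t 20 s [-0.0164  0.012 ] z 0.0222
  t 30 s [-0.0167  0.0106] z 0.0217
rim rect ((0.573615550994873, -0.0836605355143547), (0.2155035138130188, 0.11129949986934662), 8.49386978149414) 1684 0.058563985298985266
lid plane 2318 3520 [0.61461627 0.18428819 0.06417993] [-5.82600388e-01  6.76050839e-04  8.12758470e-01] 35.63367632660356
handle n 252 d max 0.03448027975410837 [0.60167106 0.18377787 0.08943294] [0.59296715 0.14878319 0.07177373] [0.61703014 0.22910007 0.0970359 ]
handle top 210 [0.60003354 0.18669983 0.09087389] [-0.01528434  0.99984908  0.00825846] [-0.03794966 -0.03506167  0.0401059   0.04235853]
lid extents [[0.5675669  0.10459762 0.02658733]
 [0.66126861 0.27635736 0.09709732]]
```

Request:
carry_out(series="0.0211 -0.0412 -0.012 -3.3;0.0211 -0.0412 -0.012 -3.3;0.0211 -0.0412 -0.012 -3.3;0.0211 -0.0412 -0.012 -3.3;0.0211 -0.0412 -0.012 -3.3;0.0211 -0.0412 -0.012 -3.3;0.0211 -0.0412 -0.012 -3.3;0.0211 -0.0412 -0.012 -3.3;0.0211 -0.0412 -0.012 -3.3;0.0211 -0.0412 -0.012 -3.3;0.0211 -0.0412 -0.012 -3.3;0.0211 -0.0412 -0.012 -3.3;0 0 0 0;0 0 0 0", jaw=0.3, grip_force=30)

```text
time: 3.15
tool_pos: [0.4403, 0.1543, 0.1014]
tcp_rot: [-1.468, -2.777, -0.001]
wrist_force: [0.6, -0.0, -0.2]
width: 0.651
grip_force: 0.0
```

Request:
carry_out(series="0 -0.0005 -0.025 0;0 0 -0.025 0;0 0 -0.02 0;0 0 -0.012 0;0 0 0 0;0 0 0 0")

```text
time: 3.9
tool_pos: [0.4409, 0.1543, 0.0201]
tcp_rot: [1.466, 2.777, 0.002]
wrist_force: [-0.7, -0.5, 0.7]
width: 0.653
grip_force: 0.0
```

Request:
carry_out(series="0 0 0 0;0 0 0 0;0 0 0 0;0 0 0 0;0 0 0 0;0 0 0 0", jaw=-1)

```text
time: 4.65
tool_pos: [0.4411, 0.1539, 0.0203]
tcp_rot: [1.467, 2.777, 0.002]
wrist_force: [-1.7, 0.8, 5.5]
width: 0.371
grip_force: 29.9
```

Request:
carry_out(series="0 0 0.03 0;0 0 0.04 0;0 0 0.04 0;0.0113 -0.0306 0 8;0.0113 -0.0306 0 8;0.0113 -0.0306 0 8;0.0113 -0.0306 0 8;0.0113 -0.0306 0 8;0.0113 -0.0306 0 8;0.0113 -0.0306 0 8;0.0113 -0.0306 0 8;0 0 0 0;0 0 0 0")

```text
time: 6.28
tool_pos: [0.53, -0.0909, 0.1288]
tcp_rot: [0.225, -3.132, -0.001]
wrist_force: [-0.3, 0.3, -1.1]
width: 0.367
grip_force: 30.5
```

```bash
python3 - <<'E'
from h import *
im,P=cloud("scene");np.save("s1.npy",P)
cv2.imwrite("pics/s1.png",cv2.resize(im[120:390,200:450],None,fx=2.2,fy=2.2,interpolation=2))
s=bot.read_state();print(s["tool_pos"],s["tcp_rot"],s["width"],s["grip_force"])
E
```

```text
[ 0.52998971 -0.09056344  0.12888795] [ 2.26187023e-01 -3.13247536e+00 -9.80746756e-04] 0.3648197163494072 30.47313614961695
```

View pics/s1.png

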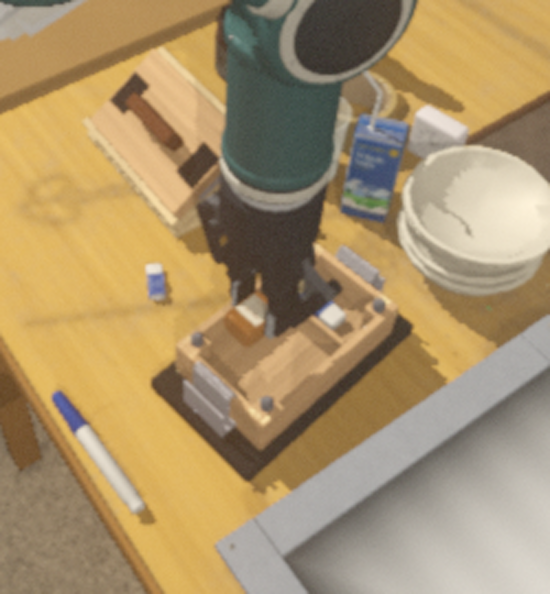

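The bottle is held between the fingers, at about (250,315) in this crop, over the large bay and lined up with the box. I'll lower it and release.

Request:
carry_out(series="0.0005 0 -0.025 0;0 0 -0.025 0;0 0 -0.02 0;0 0 -0.011 0;0 0 -0.004 0;0 0 0 0;0 0 0 0")

```text
time: 7.2
tool_pos: [0.5319, -0.0912, 0.0452]
tcp_rot: [-0.228, 3.132, -0.001]
wrist_force: [-0.1, -0.5, -1.3]
width: 0.371
grip_force: 30.5
```

Request:
carry_out(series="0 0 0 0;0 0 0 0;0 0 0 0;0 0 0.02 0;0 0 0.04 0;0 0 0.05 0;0 0 0.05 0;0 0 0 0", jaw=0.2)

```text
time: 8.2
tool_pos: [0.5348, -0.0919, 0.2101]
tcp_rot: [-0.227, 3.123, -0.005]
wrist_force: [-0.1, -0.2, 0.2]
width: 0.595
grip_force: 0.0
```

Request:
carry_out(series="0.012 0.0466 -0.005 -1.3;0.012 0.0466 -0.005 -1.3;0.012 0.0466 -0.005 -1.3;0.012 0.0466 -0.005 -1.3;0.012 0.0466 -0.005 -1.3;0.012 0.0466 -0.005 -1.3;0 0 -0.02 0;0 0 0 0;0 0 0 0;0 0 0 0", jaw=1, grip_force=20)

```text
time: 9.45
tool_pos: [0.6035, 0.1874, 0.1549]
tcp_rot: [-0.012, 3.141, 0.0]
wrist_force: [0.3, 0.5, -0.4]
width: 1.003
grip_force: 0.0
```

```bash
python3 - <<'E'
from m import *
im,P=cloud("scene");cv2.imwrite("pics/s2.png",cv2.resize(im[60:300,190:390],None,fx=2.5,fy=2.5,interpolation=2))
it,T=cloud("top");np.save("t2.npy",T);np.save("s2.npy",P)
q=T[region(T,.44,.72,-.2,.0,.02,.049)];print("bay pts",len(q),q[:,2].max())
s=bot.read_state();print(s["tool_pos"],s["tcp_rot"],s["width"])
def studs(n,im,P):
    B=im.astype(int);mk=region(P,.46,.7,-.19,.0,.045,.085)&(B[...,0]-B[...,2]>-25)
    L,k=label(mk)
    for i in range(1,k+1):
        vv,uu=np.where(L==i)
        if len(vv)>=3: print(n,len(vv),uu.mean().round(1),vv.mean().round(1),ray(n,(uu.mean(),vv.mean()),.067).round(4),np.nanmedian(P[L==i],0).round(4))
studs("scene",im,P);studs("top",it,T)
b=T[region(T,.44,.56,-.16,-.03,.028,.05)];m=b.mean(0);print("bottle in bay",m,len(b))
cv2.imwrite("pics/t2.png",cv2.resize(it[140:260,300:410],None,fx=4.5,fy=4.5,interpolation=2))
E
```

```text
bay pts 1717 0.048993083705363816
[0.60364648 0.18770703 0.15518264] [-1.20843435e-02  3.14019791e+00  5.23211297e-04] 1.0046602098518111
scene 17 340.4 233.9 [ 0.6404 -0.0332  0.067 ] [ 0.6398 -0.0335  0.0678]
scene 123 363.2 240.9 [ 0.6677 -0.0742  0.067 ] [ 0.6657 -0.0758  0.0699]
scene 20 371.8 258.3 [ 0.653  -0.1169  0.067 ] [ 0.652  -0.1179  0.0682]
scene 15 289.3 273.6 [ 0.4953 -0.0537  0.067 ] [ 0.4948 -0.0545  0.0692]
scene 186 296.2 296.0 [ 0.478  -0.1014  0.067 ] [ 0.4787 -0.1003  0.0674]
scene 78 292.2 302.2 [ 0.4643 -0.1078  0.067 ] [ 0.4692 -0.1012  0.0522]
scene 24 321.0 303.0 [ 0.5076 -0.1388  0.067 ] [ 0.5074 -0.1391  0.068 ]
top 116 345.6 156.5 [ 0.6671 -0.0695  0.067 ] [ 0.6664 -0.0699  0.0697]
top 8 365.1 163.1 [ 0.6514 -0.1168  0.067 ] [ 0.6511 -0.1156  0.0705]
top 7 330.3 168.0 [ 0.6385 -0.0325  0.067 ] [ 0.6378 -0.0318  0.0702]
top 6 375.0 223.5 [ 0.5056 -0.1387  0.067 ] [ 0.5055 -0.1376  0.0702]
top 4 339.5 228.5 [ 0.4929 -0.0541  0.067 ] [ 0.4927 -0.0534  0.0714]
top 80 359.0 234.6 [ 0.4789 -0.1004  0.067 ] [ 0.478  -0.0992  0.072 ]
top 27 358.6 239.8 [ 0.4666 -0.0992  0.067 ] [ 0.4663 -0.1035  0.054 ]
bottle in bay [ 0.52619258 -0.09065382  0.04039221] 379
```

View pics/s2.png

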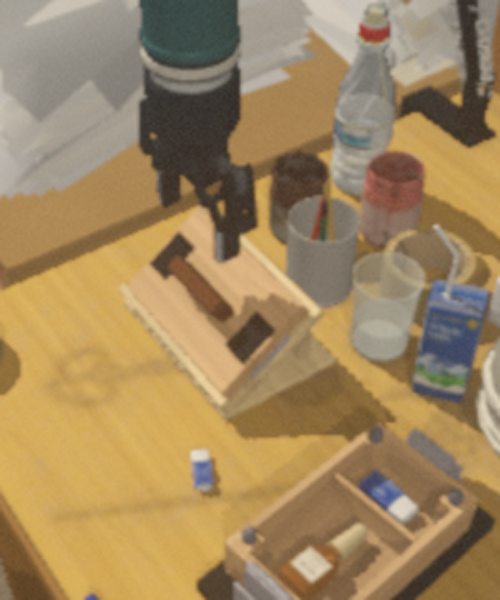

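View pics/t2.png

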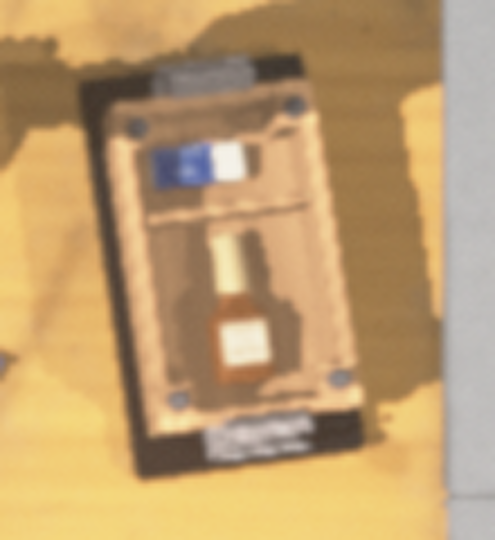

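The scene crop shows the gripper above the lid, with the handle at (200,288). The top crop shows the bottle lying in the large bay at (240,310), with the eraser undisturbed at (200,163). The studs fit a box centre of (0.573, -0.0856) and a yaw of 8.4°. The tool can't tilt, so I'll grip the handle by its two ends (80 mm), where the lid's tilt doesn't matter, and go down while watching the force.

Request:
carry_out(series="0.003 0.0008 -0.02 0;0 0 -0.02 0;0 0 -0.012 0;0 0 -0.006 0;0 0 0 0;0 0 0 0")

```text
time: 10.3
tool_pos: [0.6067, 0.1895, 0.0969]
tcp_rot: [-0.014, 3.14, 0.0]
wrist_force: [-0.3, -0.1, 1.2]
width: 0.999
grip_force: 0.0
```

Request:
carry_out(series="0 0 -0.003 0;0 0 -0.003 0;0 0 -0.002 0;0 0 0 0")

```text
time: 10.8
tool_pos: [0.6059, 0.1892, 0.088]
tcp_rot: [0.014, -3.141, 0.0]
wrist_force: [0.1, 0.4, 0.5]
width: 0.998
grip_force: 0.0
```

Request:
carry_out(series="0 -0.0005 -0.003 0;0 0 -0.003 0;0 0 -0.003 0;0 0 0 0")

```text
time: 11.3
tool_pos: [0.6058, 0.1887, 0.0788]
tcp_rot: [0.014, -3.141, 0.0]
wrist_force: [-0.9, -0.2, 0.1]
width: 1.008
grip_force: 0.0
```

Request:
carry_out(series="0 0 -0.002 0;0 0 -0.002 0;0 0 -0.002 0;0 0 0 0")

```text
time: 11.8
tool_pos: [0.6059, 0.1887, 0.073]
tcp_rot: [0.014, -3.141, 0.0]
wrist_force: [0.2, 0.2, 0.4]
width: 0.998
grip_force: 0.0
```

Request:
carry_out(series="0 0 0 0;0 0 0 0;0 0 0 0;0 0 0 0", jaw=-1, grip_force=35)

```text
time: 12.3
tool_pos: [0.6061, 0.1887, 0.0735]
tcp_rot: [0.014, -3.142, 0.0]
wrist_force: [-1.8, -1.2, 3.5]
width: 0.932
grip_force: 44.1
```

Request:
carry_out(series="0 0 0.01 0;0 0 0.02 0;0 0 0.03 0;0 0 0.03 0;0 0 0.03 0;0 0 0 0;0 0 0 0;0 0 0 0")

```text
time: 13.3
tool_pos: [0.6049, 0.1884, 0.1912]
tcp_rot: [0.014, -3.138, 0.001]
wrist_force: [-1.0, 0.2, -3.0]
width: 0.927
grip_force: 43.9
```

```bash
python3 - <<'E'
from m import *
im,P=cloud("scene");np.save("s3.npy",P);cv2.imwrite("pics/s3.png",cv2.resize(im[60:300,190:390],None,fx=2.5,fy=2.5,interpolation=2))
E
```

```text
(no output)
```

View pics/s3.png

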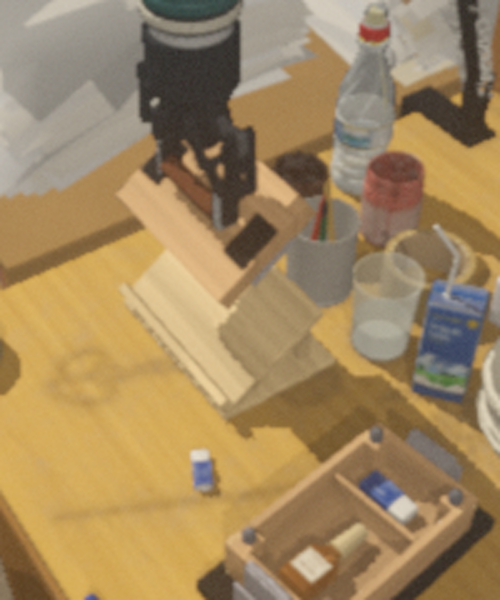

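The scene crop shows the lid hanging from its handle, gripped by the ends and still tilted. I'll set its low edge on the free desk area to level it, then regrasp it across the handle.

Request:
carry_out(series="-0.031 -0.0036 0 0;-0.031 -0.0036 0 0;-0.031 -0.0036 0 0;-0.031 -0.0036 -0.02 0;-0.031 -0.0036 -0.03 0;0 0 -0.04 0;0 0 -0.03 0;0 0 -0.01 0;0 0 0 0")

```text
time: 14.48
tool_pos: [0.4506, 0.1706, 0.0626]
tcp_rot: [0.014, -3.14, 0.001]
wrist_force: [0.2, -0.1, -2.4]
width: 0.928
grip_force: 44.2
```

Request:
carry_out(series="0 0 -0.004 0;0 0 -0.004 0;0 0 -0.004 0;0 0 -0.004 0;0 0 -0.004 0;0 0 -0.004 0;0 0 0 0", grip_force=20)

```text
time: 15.35
tool_pos: [0.4619, 0.1717, 0.0466]
tcp_rot: [-0.016, 3.121, 0.003]
wrist_force: [8.7, -8.8, 20.7]
width: 0.927
grip_force: 50.7
```

Request:
carry_out(series="0.008 0 0 0;0.008 0 0 0;0.005 0 -0.002 0;0.004 0 -0.003 0;0.002 0 -0.003 0;0 0 0 0;0 0 0 0")

```text
time: 16.23
tool_pos: [0.4799, 0.1714, 0.0326]
tcp_rot: [-0.013, 3.138, 0.002]
wrist_force: [-0.3, 1.2, 4.8]
width: 0.927
grip_force: 50.2
```

Request:
carry_out(series="0 0 0 0;0 0 0 0;0 0 0.01 0;0 0 0.03 0;0 0 0.04 0;0 0 0.02 0;0 0 0 -10;0 0 0 -10;0 0 0 -10;0 0 0 -10;0 0 0 -10;0 0 0 -10;0 0 0 -10;0 0 0 -10;0 0 0 -10;0 0 0 0;0 0 0 0", jaw=1)

```text
time: 18.35
tool_pos: [0.4782, 0.1707, 0.1315]
tcp_rot: [2.208, 2.234, 0.0]
wrist_force: [-0.0, -0.4, 0.1]
width: 1.001
grip_force: 0.0
```

```bash
python3 - <<'E'
from m import *
s=bot.read_state();print(s["tool_pos"],s["tcp_rot"],s["width"])
im,P=cloud("scene");cv2.imwrite("pics/s4.png",cv2.resize(im[90:330,130:390],None,fx=2.4,fy=2.4,interpolation=2))
q=P[region(P,.36,.56,.06,.28,.010,.022)];print(len(q),np.median(q[:,2]),cv2.minAreaRect(q[:,:2].astype(np.float32)))
nn=np.linalg.svd(q-q.mean(0),full_matrices=False)[2][2];print(nn)
h=P[region(P,.40,.56,.10,.24,.042,.056)];m,v=pca(h[:,:2]);print("handle",len(h),m,v,h.min(0),h.max(0))
E
```

```text
[0.47816047 0.17073843 0.13151631] [2.20818933e+00 2.23442710e+00 2.60899808e-04] 1.0005945764624424
2551 0.017558886329331114 ((0.45152735710144043, 0.17058968544006348), (0.17433524131774902, 0.22007377445697784), 0.4514067769050598)
[ 0.00527349  0.00335965 -0.99998045]
handle 219 [0.48135387 0.16974808] [-0.00801182  0.9999679 ] [0.47311818 0.13192716 0.04207592] [0.4911795  0.21163207 0.05094848]
```

View pics/s4.png

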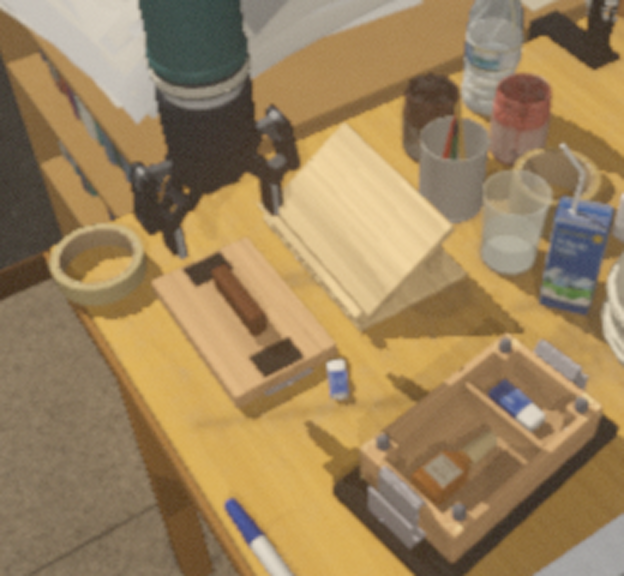

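The lid lies flat on the desk with its handle at crop (240,298). I'll regrasp it across x.

Request:
carry_out(series="0.0035 0.0007 -0.025 0;0 0 -0.025 0;0 0 -0.025 0;0 0 -0.015 0;0 0 -0.005 0;0 0 0 0;0 0 0 0", jaw=0)

```text
time: 19.27
tool_pos: [0.4826, 0.1717, 0.0373]
tcp_rot: [2.211, 2.231, 0.003]
wrist_force: [0.4, -0.2, 0.4]
width: 0.502
grip_force: 0.0
```

Request:
carry_out(series="0 0 0 0;0 0 0 0;0 0 0 0;0 0 0 0;0 0 0 0", jaw=-1, grip_force=60)

```text
time: 19.9
tool_pos: [0.4823, 0.1717, 0.0372]
tcp_rot: [2.211, 2.231, 0.002]
wrist_force: [-2.7, 0.2, 5.3]
width: 0.198
grip_force: 61.2
```

Request:
carry_out(series="0 0 0.02 0;0 0 0.04 0;0 0 0.04 0;0 0 0.03 0;0.0114 -0.0322 0 -10.2;0.0114 -0.0322 0 -10.2;0.0114 -0.0322 0 -10.2;0.0114 -0.0322 0 -10.2;0.0114 -0.0322 0 -10.2;0.0114 -0.0322 0 -10.2;0.0114 -0.0322 0 -10.2;0.0114 -0.0322 0 -10.2;0 0 0 -0.5;0 0 0 0;0 0 0 0;0 0 0 0")

```text
time: 21.9
tool_pos: [0.5725, -0.0853, 0.1662]
tcp_rot: [-3.133, -0.233, 0.0]
wrist_force: [0.4, -0.2, -2.5]
width: 0.197
grip_force: 60.1
```

```bash
python3 - <<'E'
from m import *
s=bot.read_state();p=s["tool_pos"];r=s["tcp_rot"];print(p,r,2*np.degrees(np.arctan2(r[1],r[0]))-90,s["width"],s["grip_force"])
for n in("scene","top"):
    im,P=cloud(n);np.save(n+"5.npy",P);cv2.imwrite(f"pics/{n}5.png",cv2.resize(im[100:330,200:450],None,fx=2.4,fy=2.4,interpolation=2))
    q=P[region(P,.44,.70,-.2,.03,.125,.150)];hh=np.median(q[:,2]);q=q[abs(q[:,2]-hh)<.006];c=cv2.minAreaRect(q[:,:2].astype(np.float32))
    nn=np.linalg.svd(q-q.mean(0),full_matrices=False)[2][2];print(n,len(q),hh,c,nn)
E
```

```text
[ 0.57254537 -0.08531193  0.16615917] [-3.13278747e+00 -2.32728242e-01  4.19830581e-04] -441.5028404299248 0.19711615083761205 60.08956432342529
scene 3182 0.1460967540960481 ((0.5740426778793335, -0.08320333808660507), (0.17380249500274658, 0.1118861734867096), 8.436331748962402) [-0.00102422  0.00399989 -0.99999148]
top 1836 0.1460132817228077 ((0.5716586709022522, -0.08538506925106049), (0.1720418930053711, 0.11105953902006149), 8.44217300415039) [-0.00193246  0.00405765  0.9999899 ]
```

View pics/scene5.png

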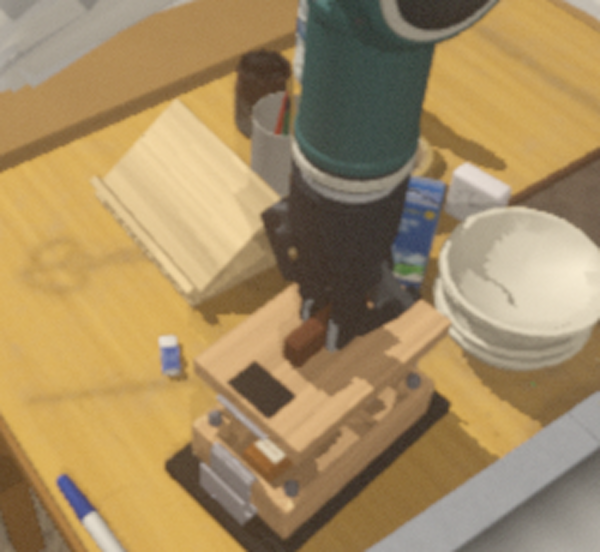

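The scene crop shows the lid held level over the box and lined up with it. Lid yaw is 8.44° against 8.4° for the box, and the centre is within about 1 mm. I'll lower it onto the studs.

Request:
carry_out(series="0.0003 -0.0007 -0.02 0;0 0 -0.02 0;0 0 -0.01 0;0 0 -0.004 0;0 0 0 0;0 0 0 0")

```text
time: 22.75
tool_pos: [0.5738, -0.087, 0.113]
tcp_rot: [3.133, 0.23, 0.002]
wrist_force: [0.0, 0.0, -2.7]
width: 0.199
grip_force: 60.1
```

Request:
carry_out(series="0 0 -0.002 0;0 0 -0.002 0;0 0 -0.001 0;0 0 0 0;0 0 0 0")

```text
time: 23.38
tool_pos: [0.5732, -0.0868, 0.1073]
tcp_rot: [3.133, 0.231, 0.0]
wrist_force: [0.5, -0.1, -3.2]
width: 0.198
grip_force: 60.1
```

Request:
carry_out(series="0 0 -0.002 0;0 0 -0.001 0;0 0 -0.001 0;0 0 0 0;0 0 0 0")

```text
time: 24.0
tool_pos: [0.5734, -0.0869, 0.1042]
tcp_rot: [3.133, 0.23, 0.001]
wrist_force: [-3.2, 0.1, 7.3]
width: 0.2
grip_force: 61.3
```

Request:
carry_out(series="0 0 -0.002 0;0 0 -0.001 0;0 0 0 0;0 0 0 0")

```text
time: 24.5
tool_pos: [0.5736, -0.0869, 0.1018]
tcp_rot: [3.133, 0.231, 0.002]
wrist_force: [-4.9, 0.6, 8.8]
width: 0.196
grip_force: 61.8
```

Request:
carry_out(series="0 0 -0.002 0;0 0 -0.001 0;0 0 0 0;0 0 0 0", grip_force=100)

```text
time: 25.0
tool_pos: [0.5741, -0.087, 0.0996]
tcp_rot: [3.133, 0.231, 0.003]
wrist_force: [-5.7, 0.9, 11.9]
width: 0.19
grip_force: 99.0
```

Request:
carry_out(series="0 0 -0.002 0;0 0 -0.001 0;0 0 0 0;0 0 0 0")

```text
time: 25.5
tool_pos: [0.5744, -0.087, 0.0972]
tcp_rot: [3.133, 0.23, 0.004]
wrist_force: [-5.7, 0.1, 15.5]
width: 0.188
grip_force: 99.7
```

Request:
carry_out(series="0 0 -0.002 0;0 0 -0.001 0;0 0 0 0;0 0 0 0")

```text
time: 26.0
tool_pos: [0.5747, -0.0869, 0.0962]
tcp_rot: [3.133, 0.23, 0.005]
wrist_force: [-9.7, 2.5, 25.0]
width: 0.19
grip_force: 101.1
```

Request:
carry_out(series="-0.001 0 -0.002 0;0 0 -0.002 0;0 0 0 0;0 0 0 0")

```text
time: 26.5
tool_pos: [0.5731, -0.0865, 0.0901]
tcp_rot: [-3.133, -0.23, -0.003]
wrist_force: [-5.2, 2.9, 12.7]
width: 0.19
grip_force: 99.9
```

Request:
carry_out(series="0 0 -0.002 0;0 0 -0.001 0;0 0 0 0;0 0 0 0")

```text
time: 27.0
tool_pos: [0.5731, -0.0865, 0.0892]
tcp_rot: [-3.133, -0.23, -0.003]
wrist_force: [-12.1, 3.9, 28.1]
width: 0.19
grip_force: 102.1
```

Request:
carry_out(series="0 0 -0.002 0;0 0 -0.001 0;0 0 0 0;0 0 0 0")

```text
time: 27.5
tool_pos: [0.5732, -0.0865, 0.0891]
tcp_rot: [-3.133, -0.23, -0.002]
wrist_force: [-19.8, 5.4, 44.7]
width: 0.186
grip_force: 104.5
```

Request:
carry_out(series="0 0 -0.002 0;0 0 -0.001 0;0 0 0 0;0 0 0 0")

```text
time: 28.0
tool_pos: [0.5732, -0.0865, 0.089]
tcp_rot: [-3.133, -0.23, -0.002]
wrist_force: [-27.9, 6.9, 62.4]
width: 0.189
grip_force: 107.0
```

It has bottomed out at a TCP height of 0.089, which matches home height with the foam fully sunk 8 mm. I'll ease off, let go and check.

Request:
carry_out(series="0.001 0 0.004 0;0 0 0.004 0;0 0 0.004 0;0 0 0.002 0;0 0 0 0;0 0 0 0", grip_force=40)

```text
time: 28.75
tool_pos: [0.5731, -0.0865, 0.0934]
tcp_rot: [-3.133, -0.23, -0.0]
wrist_force: [-4.3, 2.7, 7.9]
width: 0.192
grip_force: 99.1
```

Request:
carry_out(series="0 0 0 0;0 0 0 0;0 0 0.01 0;0 0 0.03 0;0 0 0.05 0;0 0 0.05 0;0 0.05 0.03 0;0 0.06 0.02 0;0 0.06 0 0;0 0.06 0 0;0 0.05 0 0;0 0 0 0", jaw=0)

```text
time: 30.25
tool_pos: [0.5728, 0.1959, 0.2825]
tcp_rot: [-3.132, -0.238, -0.001]
wrist_force: [0.7, -0.0, -0.9]
width: 0.496
grip_force: 0.0
```

```bash
python3 - <<'E'
from m import *
c0=np.array([.5731,-.0856]);e=np.array([np.cos(np.radians(8.4)),np.sin(np.radians(8.4))]);f=np.array([-e[1],e[0]])
for n in("scene","top"):
    im,P=cloud(n);cv2.imwrite(f"pics/{n}6.png",cv2.resize(im[120:350,230:450],None,fx=2.5,fy=2.5,interpolation=2))
    xy=P[...,:2]-c0;l=xy@e;w=xy@f;z=P[...,2]
    for nm,k in(("far pad",(abs(l-.068)<.01)&(abs(w)<.012)),("near pad",(abs(l+.068)<.01)&(abs(w)<.012)),("wood far",(abs(l-.068)<.012)&(abs(w)>.025)&(abs(w)<.048)),("wood near",(abs(l+.068)<.012)&(abs(w)>.025)&(abs(w)<.048))): print(n,nm,k.sum(),np.nanmedian(z[k]).round(4))
    k=(abs(l)<.11)&(abs(w)<.07)&(z>.070)&(z<.083);print(cv2.minAreaRect(P[k][:,:2].astype(np.float32)))
    h=P[(abs(l)<.06)&(abs(w)<.03)&(z>.098)&(z<.115)];print("handle",h.mean(0))
s=bot.read_state();print(s["time"],s["tool_pos"],s["width"])
E
```

```text
scene far pad 91 0.0792
scene near pad 116 0.0788
scene wood far 219 0.0776
scene wood near 278 0.0772
((0.5752597451210022, -0.08446841686964035), (0.19907009601593018, 0.11173226684331894), 8.4178466796875)
handle [ 0.57157708 -0.08708248  0.10667006]
top far pad 83 0.078
top near pad 87 0.0783
top wood far 192 0.0771
top wood near 198 0.0769
((0.5721190571784973, -0.08653350919485092), (0.19818808138370514, 0.11118239164352417), 8.464339256286621)
handle [ 0.5711443  -0.08542461  0.10693236]
30.35 [0.57309357 0.19276104 0.28233566] 0.4984070534201376
```

View pics/scene6.png

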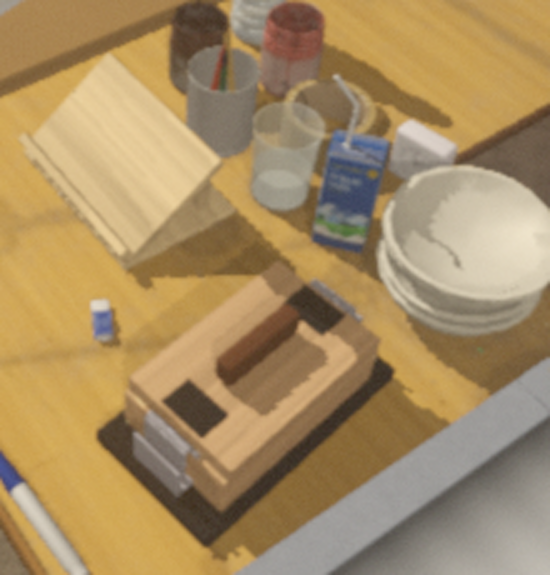

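The lid sits flat on the box. Both ends are at about 77 mm, which is home height once the 1 mm depth bias is allowed for, and the clips are over the ledges. The robot is clear, so I'm handing in.

```bash
python3 -c "
from workcell import bot
print(bot.finish_job())"
```

```text
the job is handed in; nothing more can be done
None
```

The job is handed in: the ink bottle lies in the large bay and the lid measures level at home height at both ends, so both clips appear to have snapped; the arm is clear, and no verdict was returned.

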